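# Seat the stage top on its kinematic base

## Task

Put the T-shaped stage top back on its kinematic base: lift it by its grip bar and set it down on the base with its rear ball in the V-groove and its front ball standing on the flat part of the steel strip, about 30 mm short of the middle of the range where the cone may be. Then slide it gently along the groove, in contact, until you feel the front ball drop into the cone, press it home and let go so that it rests on all three balls, fully home in cone, groove and flat pad. Nobody has noted where the strip is clamped, so feel for the cone; press and push with well under 20 N, and leave the things round about where they are.

Things in the scene. Friction and masses are not known exactly. Their poses are not given: they have to be found in the camera images.
- base: Grey kinematic base, 180 x 100 mm slab 12 mm thick, fixed on the bench, its x within 0.3 rad of the robot's x. Origin: centre of its underside; x along the groove, away from the robot, y left, z up. Seats are hard, nothing is sprung. With the stage top home all three ball centres are at z = 25.5 mm; a ball standing on the strip beside the cone has its centre at z = 28 mm
- groove (a point): Middle of the V-groove at the height of its top edges, at (-55, 22, 24.5) mm of the base. Steel block, base x = -84 to -26 mm; 90 degree V along x, 15 mm wide at the top, 7.5 mm deep
- cone_range (a point): Point at (40, 22, 22) mm of the base, on the top face of a flat steel strip 26 mm wide and 82 mm long, in line with the groove. The strip has a conical hole (90 degrees, 10 mm wide at the mouth, 5 mm deep), 50 mm from its near end. The strip is clamped so that the cone's centre lies up to 14 mm nearer or farther along x than this point: where is not reported; it does not move in the work
- pad (a point): Middle of the top face of the flat steel pad, at (-16, -34, 19.5) mm of the base; 86 mm along x, 26 mm wide
- stage_top: Loose T-shaped aluminium plate on three dry 12 mm steel balls (friction about 0.35: part-way in the cone it sticks, and does not settle by its own weight), 0.29 to 0.47 kg, on the bench. Origin under the middle of the grip bar, level with the balls' lowest points; y from the stem of the T to its crossbar. Plate z = 11 to 19 mm; crossbar 112 mm along x, 26 mm wide, centred at y = 22 mm; stem 50 mm wide, to y = -45 mm. Home, its axes point as the base's
- stage_grip (a point): Half-way up in the grip bar, at (0, 0, 33) mm of the stage top: dark steel bar 46 mm along the stage top's x, 14 mm wide along y, from z = 19 mm (the plate's top) to z = 48 mm over the stage top's origin. Take it across its 14 mm width from above
- front_ball (a point): Centre of the front ball foot (12 mm), at (42, 22, 6) mm of the stage top; belongs in the cone
- rear_ball (a point): Centre of the rear ball foot (12 mm), at (-42, 22, 6) mm of the stage top; belongs in the V-groove
- side_ball (a point): Centre of the third ball foot (12 mm), at (0, -34, 6) mm of the stage top, under the stem of the T; belongs on the flat pad
- bench_lamp: Fixed bench lamp, solid, not part of the work: its long grey head hangs low left of the work, above about x = 0.38 to 0.48 m from y = 0.23 m to the left, and its thin arm rises from there to the right and away, about 0.33 m high over (0.57, 0.18) m and 0.5 m over (0.72, -0.03) m. Pass in front of the head, near the robot
- loupe: Folding loupe, 26 x 64 x 15 mm, bystander; origin at the centre of its underside
- cut_lube: White bottle, 34 mm across, 77 mm high, bystander; origin at the centre of its underside
- flux_tin: Green round tin, 73 mm across, 28 mm high, bystander; origin at the centre of its underside
- brass_dish: Shallow brass dish, 55 mm across, 14 mm high, bystander; origin at the centre of its underside
Mind the look-alikes: they are no part of the job. Leave any red look-alike of the stage_top alone.

How it is judged:
On the way:
1. the stage top stands on the base, rear ball in the V-groove, front ball on the strip (at most 2.5 mm above it), base x between -4 and 18 mm, short of the cone (x of front_ball in the frame of base between -0.004 and 0.018 m and y of front_ball in the frame of base between 0.017 and 0.027 m and y of rear_ball in the frame of base between 0.017 and 0.027 m and z of front_ball in the frame of base between 0.02549 and 0.0305 m and z of rear_ball in the frame of base between 0.02399 and 0.031 m and contact force between stage_top and base above 0.3 N), for 0.1 s.
At the end, for the whole second after the job is handed in: The stage top rests on the base, let go and still: front ball in the cone, rear ball in the V-groove, third ball on the pad, every ball centre within 1.2 mm above (1.5 mm below) its home height of 25.5 mm over the base's underside, and the two in-line balls within 2.5 mm of the groove's line (x of front_ball in the frame of base between 0.024 and 0.056 m and y of front_ball in the frame of base between 0.0195 and 0.0245 m and y of rear_ball in the frame of base between 0.0195 and 0.0245 m and z of front_ball in the frame of base between 0.02399 and 0.02669 m and z of rear_ball in the frame of base between 0.02399 and 0.02669 m and z of side_ball in the frame of base between 0.02399 and 0.02669 m and linear speed of stage_top below 0.01 m/s and contact force between stage_top and base above 1 N); the robot touches nothing.
It fails at once if the stage top is pressed or pushed against the base with 20 N or more (contact force between stage_top and base above 20 N).
It fails at once if the stage top is tipped by more than 0.35 rad (angle between stage_top's own z axis and vertical above 0.35 rad).
It fails at once if the loupe, bottle, tin or dish is moved by more than 20 mm (distance of any of loupe, cut_lube, flux_tin, brass_dish from where it was at the start of the episode above 0.02 m).
It also fails if it takes over 72 s, if anything falls off the work surface, if the arm or the gripper's body presses on something with over 40 N, if the wrist force passes 120 N, or if a joint passes its speed limit or range.

## Robot

A 6-joint arm with a two-finger parallel gripper is mounted at the origin on a cart in front of the work surface, level with it; the furniture and walls round the work are solid. World frame = base frame: x ahead of the robot, y to its left, z up, the work surface at z = 0. Lengths are in m, angles in rad, forces in N, time in s.
With the tool pointing down it reaches from about 0.225 to 0.725 m from the base axis. Payload 3.1 kg.
Tool frame: the origin (TCP) lies midway between the tips of the shut fingers; the grasp point (between the pads) lies 19 mm behind it; z points along the fingers, y is the line along which they close (so a half turn about z gives the same grasp; the last joint's range is limited). The gripper opens to 85 mm and grips with 20 to 120 N. Pads are 22 mm wide; open, the fingers measure 114 mm over their backs; the gripper's body (76 mm by 85 mm) begins 54 mm behind the grasp point. The pads swing forward as they close: fully open they stand 13 mm farther back than shut.
Start: joints at [1.166, 0.048, 0.099, 1.622, 0, 1.443], TCP at [0.143, 0.505, 0.231] pointing down, gripper open.
Joint ranges: [-2.91, 2.91], [-0.99, 1.94], [-1.21, 1.42], [-2.12, 2.29], [-1.49, 1.47], [-3.14, 3.14]. Speed limits (rad/s): [2.79, 2.79, 3.14, 3.14, 3.14, 3.14].

## Interface

Orientations are given as a rotation vector (axis times angle).
In Python, from bench import robot gives the robot as it stands.
- The arm moves only by the tool send_rows, never from a script. Its argument "commands" is a list of rows, each a list of 6 numbers: the shift along the tool's x, y, z in cm, then the turn, a rotation vector about the tool's x, y, z in rad. A call has 1 to 8 rows; each row is the pose to reach, as a shift and turn from the pose commanded when the call began, along the tool's axes at that moment; what a row does not reach only later rows make up. A row lasts 1/10 s, in which the tool goes at most 50 mm and 8.59 degrees, less where a joint would pass 70% of its speed; a pose out of reach is approached as far as the arm can. A call with a gripper value outside its range is refused whole. "grip" is the closure, from 0 (fully open) to 1 (shut), set as the call begins (left out, the last holds). The fingers move at their own pace and stop on an object; "newtons" is the grip in N (left out, the last holds). Time passes only in rows, so rows that repeat a pose let the fingers close. It gives the time, the measured TCP pose, the force, the opening and the grip force at its end, in the units of the state.
- robot.observe(): the state, without advancing time (a new reading comes with each control period).
- robot.capture(name): name is "side" or "top"; returns a dict with "color" (384x512x3 uint8, red, green, blue), "range_z" (384x512 float32, m along the optical axis (not along the pixel's ray), 0 where there is no reading), "fx", "fy", "cx", "cy" (pixels), "distortion" ([k1, k2, p1, p2, k3] as OpenCV has them; the pictures are not rectified), "extrinsics" (4x4, takes a point from camera to world coordinates). Camera axes: x right, y down, z forward; pixel columns grow to the right and rows downward; lengths in m; the calibration is good to about 2 mm. A picture is of the moment at which its call begins.
- robot.finish_job(): hands the job in; it is judged then, once.
The state is a dict: "time": time; "qpos": joint angles; "joint_velocities": joint speeds; "tau": joint torques, N m; "position": TCP position; "eef_rot": TCP orientation; "wrist_force": force on the tool from outside, world axes, zero at the start; "wrist_torque": the same for the moment, N m; "width": finger opening in m; "grip_force": force on a finger pad.
Only numpy, scipy, OpenCV 4.12 (cv2) and the standard library are available. Lean on these libraries where they do the work, as an engineer would, in place of code of your own. Each camera call takes 0.05 s, during which the arm holds its last target. There are 200 camera calls.

## Working session

There is one attempt and no reset: what is moved stays moved. The work goes in short steps, Python scripts to look and compute and a tool call to move; the robot and the scene stay as the last step left them, time stands still between calls to the robot, and variables do not carry over. Pictures are saved under pics/ and viewed, at most 10 in all, crops included, and the job is handed in when it is done.

Besides the shell and the picture viewer there is one more tool, called after ">>>" by a JSON object that holds its "api" and its "payload", one argument or row to a line. send_rows: Moves the arm, as the interface text tells. Its arguments: {"type":"object","properties":{"commands":{"type":"array"},"grip":{"type":"number"},"newtons":{"type":"number"}},"required":["commands"]}

```bash
mkdir -p pics; ls; cat > h.py <<'E'
import numpy as np, cv2
from bench import robot
def grab(n):
    c=robot.capture(n); np.savez(''+n+'.npz',**{k:np.array(v) for k,v in c.items()}); return c
def world(c,uv):
    uv=np.array(uv,float).reshape(-1,2); K=np.array([[c['fx'],0,c['cx']],[0,c['fy'],c['cy']],[0,0,1]],float)
    n=cv2.undistortPoints(uv.reshape(-1,1,2),K,np.array(c['distortion'],float)).reshape(-1,2)
    i=np.clip(uv.round().astype(int),0,[511,383]); z=np.array(c['range_z'])[i[:,1],i[:,0]]
    P=np.c_[n*z[:,None],z]; T=np.array(c['extrinsics']); return P@T[:3,:3].T+T[:3,3]
def cloud(c):
    v,u=np.mgrid[0:384,0:512]; return world(c,np.c_[u.ravel(),v.ravel()]).reshape(384,512,3)
E
python3 - <<'E'
from h import *
for n in('top','side'):
    c=grab(n); print(n,np.round(c['extrinsics'],3).tolist(),c['fx'])
    cv2.imwrite(f'pics/{n}0.png',cv2.resize(c['color'][:,:,::-1],(800,600)))
s=robot.observe(); print(s)
E
```

```text
pics
top [[0.028, -0.994, 0.102, 0.427], [-1.0, -0.027, 0.006, -0.028], [-0.003, -0.102, -0.995, 1.038], [0.0, 0.0, 0.0, 1.0]] 468.14384834886005
side [[0.99, 0.077, -0.116, 0.641], [0.139, -0.486, 0.863, -0.915], [0.01, -0.871, -0.492, 0.577], [0.0, 0.0, 0.0, 1.0]] 440.08224243602484
{'time': 0.1, 'qpos': array([1.16621487e+00, 4.86947104e-02, 9.77260819e-02, 1.62200572e+00,
       2.33217849e-05, 1.44299986e+00]), 'joint_velocities': array([ 5.87011717e-05, -9.30376745e-04,  3.49276450e-03,  1.78216874e-03,
        2.92961563e-04,  1.62928915e-03]), 'tau': array([ 3.11914366e-03, -3.39850903e+01,  3.20936251e+01,  1.57659530e-02,
       -2.12807176e-04, -1.24750889e-05]), 'position': array([0.1432437 , 0.50449548, 0.2302106 ]), 'eef_rot': array([-0.43330399, -3.11096453,  0.00329048]), 'wrist_force': array([ 0.47956274, -1.05989426,  0.58861044]), 'wrist_torque': array([-0.00482287,  0.01255025,  0.06001473]), 'grip_force': 0.0, 'width': 0.08514627851943274}
```

View pics/top0.png

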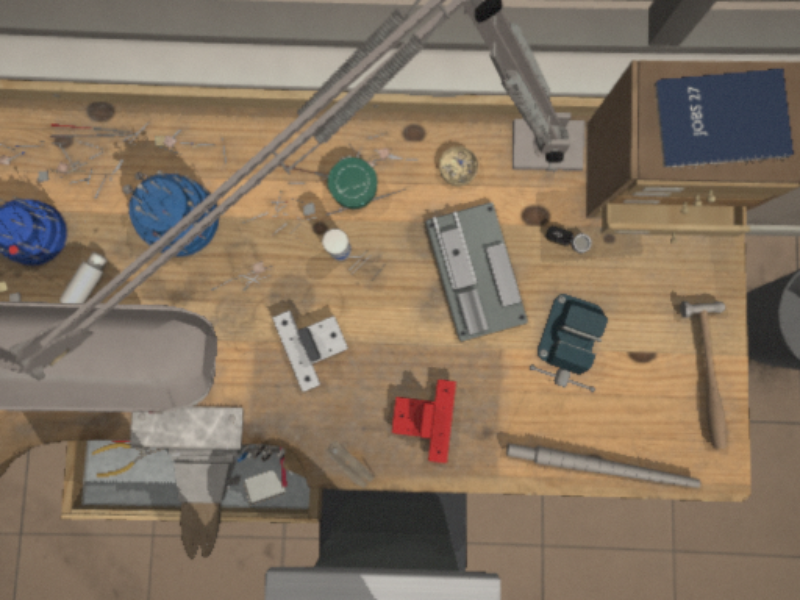

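View pics/side0.png

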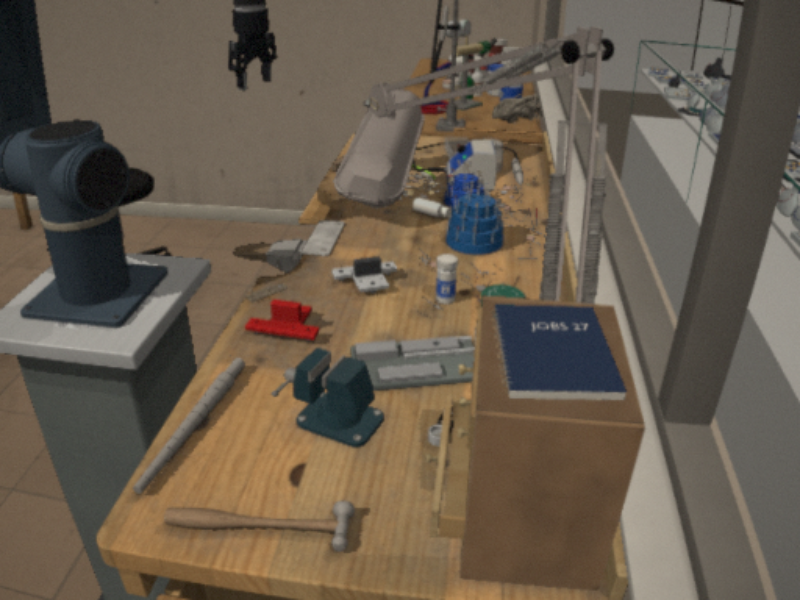

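The top view shows the silver T stage at (308,345), with the crossbar left and stem right. The red T look-alike is at (425,420), the vise at (572,335) and the grey base at (475,270). I choose the silver T with the dark grip bar and will check it in a crop while measuring.

```bash
python3 - <<'E'
from h import *
c=dict(np.load('top.npz')); c={k:(v if v.ndim else float(v)) for k,v in c.items()}
W=cloud(c); f=.64
col=c['color'][:,:,::-1]
a=cv2.resize(col[190:255,165:230],(390,390),interpolation=cv2.INTER_CUBIC)
b=cv2.resize(col[125:222,265:342],(310,390),interpolation=cv2.INTER_CUBIC)
cv2.imwrite('pics/crop1.png',np.hstack([a,b]))
def reg(n,u0,u1,v0,v1,z0,z1):
    P=W[v0:v1,u0:u1].reshape(-1,3); P=P[(P[:,2]>z0)&(P[:,2]<z1)]
    r=cv2.minAreaRect((P[:,:2]*1000).astype(np.float32)); m=P.mean(0)
    d=np.linalg.svd(P[:,:2]-m[:2],full_matrices=False)[2][0]; d*=np.sign(d[0])
    print(n,len(P),'mean',np.round(m*1000,1),'rect',np.round(r[0],1),np.round(r[1],1),round(r[2],1),'ang',round(np.arctan2(d[1],d[0]),3))
print('bench z',np.median(W[200:215,235:250,2]))
reg('bar',165,230,190,255,.04,.055)
reg('plate',165,230,190,255,.012,.03)
reg('base',265,342,125,222,.006,.04)
reg('slab',265,342,125,222,.009,.0145)
reg('pad',300,342,145,205,.0165,.03)
reg('strip+groove',265,318,125,222,.0185,.03)
for n,(u,v) in dict(loupe=(363,152),cut=(215,155),flux=(225,117),dish=(293,105),head=(120,230),headtip=(135,225),red=(280,268),vise=(370,215)).items(): print(n,world(c,[(u,v)]).round(3))
E
```

```text
bench z -0.00020033175754563537
bar 173 mean [458.5 106.7  48.4] rect [458.3 107. ] [46.1 16.1] 24.5 ang 0.439
plate 1038 mean [456.6 109.3  19.5] rect [460.7 102.7] [111.5  82. ] 24.4 ang 0.599
base 3641 mean [ 567.1 -122.1   16.2] rect [ 567.6 -119.1] [194.5 152.2] 3.5 ang 0.295
slab 1743 mean [ 570.7 -123.1   12.3] rect [ 568.7 -122.3] [179.8  99.8] 17.1 ang 0.248
pad 703 mean [ 552.5 -146.4   20.8] rect [ 563.2 -149. ] [126.9  77.1] 1.2 ang -0.279
strip+groove 916 mean [ 561.1 -105.4   22.5] rect [ 569.9 -119.6] [170.6  73.3] 19.4 ang 0.281
loupe [[ 0.618 -0.248  0.018]]
cut [[0.592 0.071 0.078]]
flux [[0.686 0.057 0.027]]
dish [[ 0.724 -0.094  0.002]]
head [[0.432 0.231 0.166]]
headtip [[0.442 0.214 0.131]]
red [[ 0.361 -0.072  0.022]]
vise [[ 0.478 -0.258  0.045]]
```

View pics/crop1.png

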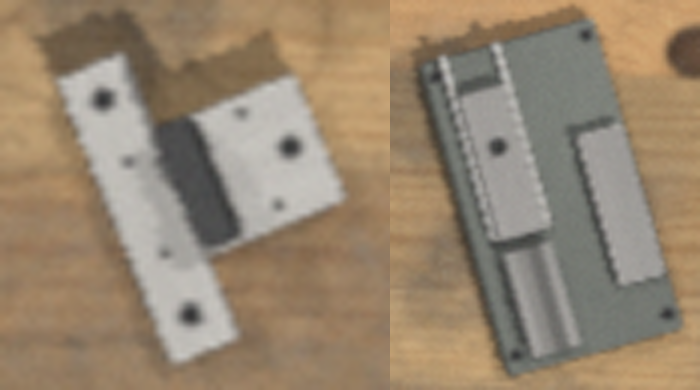

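The crop confirms the silver T with the dark grip bar. On the base the cone shows at about crop (498,147), which is image pixel (292,162). Next I work out the moves.

```bash
cat >> h.py <<'E'
from scipy.spatial.transform import Rotation as Ro
B0=np.array([.5687,-.1223]); BA=.298; BX=np.array([np.cos(BA),np.sin(BA)]); BY=np.array([-BX[1],BX[0]])
def row(p,yawx,s=None,pose=None):
    """row from pose to TCP p with tool y at yawx+90deg (stage x at yawx), pointing down"""
    if pose is None:
        s=s or robot.observe(); pose=(s['position'],s['eef_rot'])
    R=Ro.from_rotvec(pose[1]); y=np.array([-np.sin(yawx),np.cos(yawx),0]); z=np.array([0,0,-1.]); x=np.cross(y,z)
    T=Ro.from_matrix(np.c_[x,y,z]); d=R.inv().apply(np.array(p)-pose[0])*100
    print(np.round(np.r_[d,(R.inv()*T).as_rotvec()],3).tolist()); return (np.array(p),T.as_rotvec())
E
python3 - <<'E'
from h import *
c=dict(np.load('top.npz')); c={k:(v if v.ndim else float(v)) for k,v in c.items()}
p=world(c,[(291.9,161.6)])[0]; d=p[:2]-B0; print('cone',p,d@BX,d@BY)
p0=None
row((.24,.24,.2),.427); row((.30,.12,.18),.427); row((.4585,.107,.09),.427)
a=row((.24,.24,.2),.427);b=row((.30,.12,.18),.427,pose=a);e=row((.4585,.107,.09),.427,pose=b)
E
```

```text
cone [ 0.59143336 -0.09254091  0.02458726] 0.030468936336733882 0.021772759781372174
[-16.536, -22.792, 3.065, -0.002, -0.001, -0.704]
[-25.587, -32.692, 5.084, -0.002, -0.001, -0.704]
[-41.192, -29.592, 14.073, -0.002, -0.001, -0.704]
[-16.536, -22.792, 3.065, -0.002, -0.001, -0.704]
[-0.492, -13.407, 2.0, 0.0, -0.0, -0.0]
[-13.888, -7.747, 9.0, 0.0, -0.0, -0.0]
```

>>> {"api": "send_rows", "payload": {
  "commands": [
    [-16.5,-22.8,3.1,0,0,-0.704],
    [-16.5,-22.8,3.1,0,0,-0.704],
    [-16.5,-22.8,3.1,0,0,-0.704],
    [-16.5,-22.8,3.1,0,0,-0.704],
    [-16.5,-22.8,3.1,0,0,-0.704],
    [-16.5,-22.8,3.1,0,0,-0.704],
    [-25.6,-32.7,5.1,0,0,-0.704],
    [-25.6,-32.7,5.1,0,0,-0.704]
  ],
  "grip": 0.3,
  "newtons": 40
}}

```text
time: 0.9
position: [0.2817, 0.1569, 0.1861]
eef_rot: [-0.668, 3.069, 0.0]
wrist_force: [1.7, 0.7, 0.7]
width: 0.0599
grip_force: 0.0
```

```bash
python3 - <<'E'
from h import *
s=robot.observe();print(s['time'],s['position'],s['width'],s['qpos'],s['wrist_force'])
row((.4585,.107,.09),.427)
E
```

```text
0.9 [0.28166251 0.15685867 0.18605378] 0.0598543895599322 [ 2.99075577e-01 -5.02088263e-01 -4.46467722e-01  1.62552436e+00
  2.35105146e-05 -1.29404749e-01] [1.65411224 0.70191599 0.67317391]
[-14.005, -11.882, 9.619, -0.0, 0.001, 0.001]
```

>>> {"api": "send_rows", "payload": {
  "commands": [
    [-4,-8,2,0,0,0],
    [-13.9,-9.5,8,0,0,0],
    [-13.9,-9.5,8,0,0,0],
    [-13.9,-9.5,8,0,0,0],
    [-13.9,-9.5,8,0,0,0],
    [-13.9,-9.5,8,0,0,0],
    [-13.9,-9.5,8,0,0,0]
  ]
}}

```text
time: 1.6
position: [0.4467, 0.1298, 0.1073]
eef_rot: [-0.667, 3.07, 0.0]
wrist_force: [0.0, 0.1, 1.0]
width: 0.0599
grip_force: 0.0
```

```bash
python3 - <<'E'
from h import *
s=robot.observe();print(s['time'],s['position'],s['width'],s['wrist_force'])
c=grab('top'); c2=grab('side'); 
a=c['color'][170:270,150:260,::-1]; b=c2['color'][130:210,180:280,::-1]
cv2.imwrite('pics/crop2.png',np.hstack([cv2.resize(a,(396,360)),cv2.resize(b,(400,360))]))
row((.4585,.107,.06),.427);row((.4585,.107,.023),.427)
E
```

```text
1.6 [0.44673825 0.12975158 0.10726143] 0.05987157104739347 [0.00236668 0.08014211 1.00337239]
[-0.055, -2.555, 4.833, -0.001, 0.003, 0.001]
[-0.045, -2.552, 8.533, -0.001, 0.003, 0.001]
```

View pics/crop2.png

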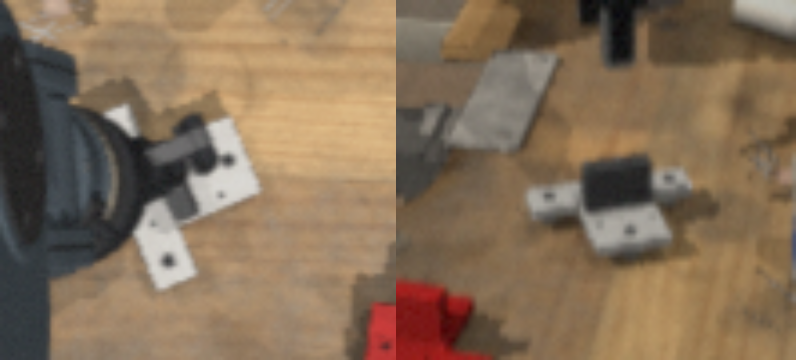

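The crop shows the gripper about 2.5 cm too far left of the bar, as computed. I shift over at this height first, then go down.

>>> {"api": "send_rows", "payload": {
  "commands": [
    [-0.05,-2.55,3,0,0.002,0],
    [-0.05,-2.55,4.8,0,0.002,0],
    [-0.05,-2.55,6.5,0,0.002,0],
    [-0.05,-2.55,7.5,0,0.002,0],
    [-0.05,-2.55,8.0,0,0.002,0],
    [-0.05,-2.55,8.0,0,0.002,0]
  ]
}}

```text
time: 2.3
position: [0.4582, 0.1068, 0.0269]
eef_rot: [0.666, -3.069, 0.001]
wrist_force: [-0.7, 0.0, -0.1]
width: 0.0595
grip_force: 0.0
```

```bash
python3 - <<'E'
from h import *
s=robot.observe();print(s['time'],s['position'],s['width'],s['wrist_force'])
row((.4585,.107,.0235),.427)
E
```

```text
2.3 [0.45816772 0.10683996 0.02692378] 0.05946018408248588 [-0.71663832  0.00236865 -0.10694255]
[-0.037, 0.001, 0.342, -0.0, -0.002, 0.001]
```

>>> {"api": "send_rows", "payload": {
  "commands": [
    [0,0,0.33,0,0,0],
    [0,0,0.33,0,0,0],
    [0,0,0.33,0,0,0],
    [0,0,0.33,0,0,0],
    [0,0,0.33,0,0,0],
    [0,0,0.33,0,0,0],
    [0,0,0.33,0,0,0],
    [0,0,0.33,0,0,0]
  ],
  "grip": 1,
  "newtons": 50
}}

```text
time: 3.1
position: [0.4591, 0.1069, 0.024]
eef_rot: [0.666, -3.07, 0.0]
wrist_force: [-0.2, 1.2, 5.7]
width: 0.0131
grip_force: 51.1
```

>>> {"api": "send_rows", "payload": {
  "commands": [
    [0,0,-0.2,0,0,0],
    [0,0,-1,0,0,0],
    [0,0,-2.5,0,0,0],
    [0,0,-4,0,0,0],
    [0,0,-5,0,0,0],
    [0,0,-5,0,0,0]
  ]
}}

```text
time: 3.7
position: [0.4595, 0.1065, 0.0745]
eef_rot: [-0.666, 3.07, -0.002]
wrist_force: [0.3, 0.7, -3.3]
width: 0.0129
grip_force: 50.0
```

```bash
python3 - <<'E'
from h import *
s=robot.observe();print(s['time'],s['position'],s['eef_rot'],s['width'],s['wrist_force'],s['wrist_torque'])
c2=grab('side'); b=c2['color'][90:230,150:350,::-1]
cv2.imwrite('pics/crop3.png',cv2.resize(b,(800,560)))
p=np.r_[B0+BX*-.032,.1]; row(p,BA)
E
```

```text
3.7 [0.45950645 0.10654107 0.07453881] [-6.65739770e-01  3.06993290e+00 -1.73767987e-03] 0.012882878034918931 [ 0.26219209  0.68339517 -3.28127292] [-0.005251   -0.06080191  0.02409495]
[2.655, -24.964, -2.628, -0.001, -0.001, 0.129]
```

View pics/crop3.png

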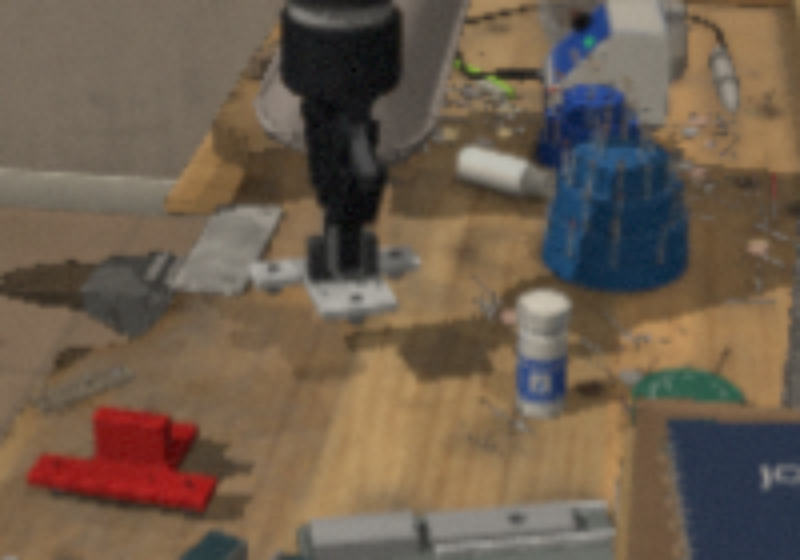

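The side crop shows the stage held level in the gripper, clear of the bench at crop (335,290). I carry it over the base now.

>>> {"api": "send_rows", "payload": {
  "commands": [
    [0.3,-4,-2.6,0,0,0],
    [1.3,-12,-2.6,0,0,0.06],
    [2.65,-25,-2.6,0,0,0.129],
    [2.65,-25,-2.6,0,0,0.129],
    [2.65,-25,-2.6,0,0,0.129],
    [2.65,-25,-2.6,0,0,0.129],
    [2.65,-25,-2.6,0,0,0.129],
    [2.65,-25,-2.6,0,0,0.129]
  ]
}}

```text
time: 4.55
position: [0.5369, -0.131, 0.098]
eef_rot: [0.466, -3.102, -0.003]
wrist_force: [0.7, 1.1, -3.2]
width: 0.0133
grip_force: 50.5
```

```bash
python3 - <<'E'
from h import *
s=robot.observe();print(s['time'],s['position'],s['eef_rot'],s['width'],s['wrist_force'],s['wrist_torque'])
c=grab('top'); W=cloud(c)
a=c['color'][110:230,240:360,::-1]; cv2.imwrite('pics/crop4.png',cv2.resize(a,(600,600),interpolation=cv2.INTER_CUBIC))
P=W[110:230,240:360].reshape(-1,3); h=P[(P[:,2]>.085)&(P[:,2]<.1)]; print(len(h), h.mean(0))
P0=np.r_[B0+BX*-.0314,.06]; row(P0,BA)
E
```

```text
4.55 [ 0.53688489 -0.13101985  0.09796165] [ 4.65666785e-01 -3.10231774e+00 -2.75751744e-03] 0.01332932135813862 [ 0.73157955  1.05122422 -3.2135624 ] [0.00040243 0.00104619 0.00427529]
178 [ 0.56924659 -0.09867748  0.09312868]
[-0.146, -0.154, 3.826, 0.002, -0.004, 0.001]
```

View pics/crop4.png

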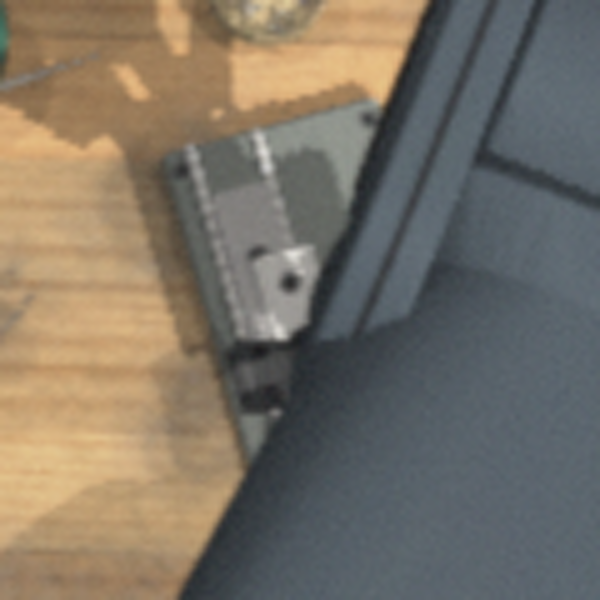

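The crop shows the front end of the crossbar above the strip, with its screw at crop (290,283), image (298,167). The cone shows just beyond it. I lower part-way and check that screw's position.

>>> {"api": "send_rows", "payload": {
  "commands": [
    [-0.15,-0.15,1.5,0,-0.003,0],
    [-0.15,-0.15,3,0,-0.003,0],
    [-0.15,-0.15,3.8,0,-0.003,0],
    [-0.15,-0.15,3.8,0,-0.003,0],
    [-0.15,-0.15,3.8,0,-0.003,0]
  ]
}}

```text
time: 5.1
position: [0.5394, -0.1323, 0.0609]
eef_rot: [-0.468, 3.106, 0.001]
wrist_force: [0.7, -1.0, -2.5]
width: 0.0128
grip_force: 50.5
```

```bash
python3 - <<'E'
from h import *
c=dict(np.load('top.npz')); c={k:(v if v.ndim else float(v)) for k,v in c.items()}
p=world(c,[(298,166.6)])[0]; d=p[:2]-B0; print('screw before',p,d@BX,d@BY)
s=robot.observe();print(s['time'],s['position'],s['eef_rot'],s['wrist_force'],s['wrist_torque'])
d=s['position'][:2]-B0; print('tcp base',d@BX,d@BY)
row(np.r_[B0+BX*-.0314,.049],BA)
c=grab('top');W=cloud(c)[110:230,240:360].reshape(-1,3)
P=W[(W[:,2]>.05)&(W[:,2]<.06)]; q=np.c_[(P[:,:2]-B0)@BX,(P[:,:2]-B0)@BY,P[:,2]]
q=q[(q[:,0]>0)]; print(len(q),q.min(0),q.max(0)); 
a=c['color'][110:230,240:360,::-1]; cv2.imwrite('pics/crop5.png',cv2.resize(a,(600,600),interpolation=cv2.INTER_CUBIC))
E
```

```text
screw before [ 0.56993088 -0.10062483  0.09581369] 0.007540657397680529 0.02035845666506766
5.1 [ 0.5394101  -0.13225529  0.06094622] [-4.67731972e-01  3.10645308e+00  6.59091662e-04] [ 0.72000165 -1.04530852 -2.5499638 ] [-0.04133358  0.0127858   0.00742666]
tcp base -0.030921929494340764 -0.0009167353384163627
[0.048, 0.091, 1.195, 0.0, 0.0, 0.001]
126 [0.00021157 0.00573632 0.05166564] [0.02457643 0.0314711  0.05981664]
```

>>> {"api": "send_rows", "payload": {
  "commands": [
    [0.05,0.19,0.3,0,0,0],
    [0.05,0.19,0.6,0,0,0],
    [0.05,0.19,0.9,0,0,0],
    [0.05,0.19,1.1,0,0,0],
    [0.05,0.19,1.1,0,0,0]
  ]
}}

```text
time: 5.65
position: [0.5384, -0.1311, 0.0498]
eef_rot: [-0.466, 3.107, 0.001]
wrist_force: [-0.6, -0.2, -3.6]
width: 0.0131
grip_force: 50.5
```

```bash
cat >> h.py <<'E'
def st():
    s=robot.observe(); d=s['position'][:2]-B0; R=Ro.from_rotvec(s['eef_rot']).as_matrix()
    f=s['wrist_force']; t=s['wrist_torque']
    print('t',round(s['time'],2),'tcp base mm',np.round([d@BX*1e3,d@BY*1e3,s['position'][2]*1e3],2),'F base',np.round([f[:2]@BX,f[:2]@BY,f[2]],2),'T base',np.round([t[:2]@BX,t[:2]@BY,t[2]],3),'tool z',R[:,2].round(4),'yaw',round(np.arctan2(R[1,1],R[0,1])-np.pi/2-BA,4),'w',round(s['width'],4))
E
python3 -c "
from h import *
st()"
```

```text
t 5.65 tcp base mm [-31.53   0.44  49.77] F base [-0.58  0.02 -3.62] T base [-0.004  0.017  0.001] tool z [ 1.e-04  4.e-04 -1.e+00] yaw 0.0001 w 0.0131
```

>>> {"api": "send_rows", "payload": {
  "commands": [
    [0,0.03,0.1,0,0,0],
    [0,0.03,0.2,0,0,0],
    [0,0.03,0.3,0,0,0],
    [0,0.03,0.3,0,0,0]
  ]
}}

```text
time: 6.05
position: [0.5386, -0.1309, 0.0471]
eef_rot: [-0.467, 3.106, -0.0]
wrist_force: [-0.1, -0.1, -2.7]
width: 0.0135
grip_force: 50.5
```

>>> {"api": "send_rows", "payload": {
  "commands": [
    [0,0,0.05,0,0,0],
    [0,0,0.05,0,0,0]
  ]
}}

```text
time: 6.25
position: [0.5387, -0.1309, 0.0468]
eef_rot: [-0.467, 3.106, -0.0]
wrist_force: [-0.5, -0.1, -4.2]
width: 0.0129
grip_force: 50.5
```

```bash
python3 -c "
from h import *
st()"
```

```text
t 6.25 tcp base mm [-31.18   0.59  46.77] F base [-0.52  0.08 -4.19] T base [-0.012  0.021 -0.013] tool z [ 1.e-03  1.e-04 -1.e+00] yaw 0.0002 w 0.0129
```

>>> {"api": "send_rows", "payload": {
  "commands": [
    [0,0,0.05,0,0,0],
    [0,0,0.05,0,0,0]
  ]
}}

```text
time: 6.45
position: [0.5387, -0.1309, 0.0463]
eef_rot: [-0.467, 3.106, -0.0]
wrist_force: [-0.2, 0.2, -3.6]
width: 0.013
grip_force: 50.5
```

>>> {"api": "send_rows", "payload": {
  "commands": [
    [0,0,0.05,0,0,0],
    [0,0,0.05,0,0,0]
  ]
}}

```text
time: 6.65
position: [0.5388, -0.131, 0.046]
eef_rot: [-0.467, 3.106, -0.0]
wrist_force: [0.2, 0.5, -2.6]
width: 0.0129
grip_force: 50.8
```

```bash
python3 -c "
from h import *
st()"
```

```text
t 6.65 tcp base mm [-31.13   0.5   46.05] F base [ 0.35  0.38 -2.62] T base [0.008 0.058 0.029] tool z [ 1.2e-03 -1.0e-04 -1.0e+00] yaw 0.0002 w 0.0129
```

>>> {"api": "send_rows", "payload": {
  "commands": [
    [0,0,0.04,0,0,0],
    [0,0,0.04,0,0,0]
  ]
}}

```text
time: 6.85
position: [0.5388, -0.131, 0.0459]
eef_rot: [-0.466, 3.105, -0.0]
wrist_force: [-1.3, -0.0, 0.1]
width: 0.0131
grip_force: 51.1
```

```bash
python3 -c "
from h import *
st()"
```

```text
t 6.85 tcp base mm [-31.13   0.46  45.88] F base [-1.29  0.37  0.13] T base [0.251 0.265 0.007] tool z [ 1.3e-03 -1.0e-04 -1.0e+00] yaw 0.0002 w 0.0131
```

>>> {"api": "send_rows", "payload": {
  "commands": [
    [0,0,0.04,0,0,0],
    [0,0,0.04,0,0,0]
  ]
}}

```text
time: 7.05
position: [0.5389, -0.131, 0.0458]
eef_rot: [-0.466, 3.105, -0.001]
wrist_force: [-3.0, -0.2, 3.2]
width: 0.0134
grip_force: 51.5
```

```bash
python3 -c "
from h import *
st()"
```

```text
t 7.05 tcp base mm [-31.09   0.42  45.76] F base [-2.92  0.65  3.22] T base [0.396 0.469 0.045] tool z [ 1.5e-03 -2.0e-04 -1.0e+00] yaw 0.0002 w 0.0134
```

>>> {"api": "send_rows", "payload": {
  "commands": [
    [0,0,0.02,0,-0.008,0],
    [0,0,0.05,0,-0.016,0],
    [0,0,0.05,0,-0.016,0],
    [0,0,0.05,0,-0.016,0]
  ],
  "newtons": 25
}}

```text
time: 7.45
position: [0.539, -0.1305, 0.0453]
eef_rot: [-0.464, 3.089, 0.005]
wrist_force: [-2.3, 1.6, 5.2]
width: 0.0131
grip_force: 51.8
```

```bash
python3 -c "
from h import *
st()"
```

```text
t 7.45 tcp base mm [-30.79   0.86  45.25] F base [-1.72  2.24  5.18] T base [ 0.837  0.452 -0.15 ] tool z [ 0.0175  0.0057 -0.9998] yaw -0.0001 w 0.0131
```

>>> {"api": "send_rows", "payload": {
  "commands": [
    [0,0.05,0,0,0,0],
    [0,0.05,0,0,0,0],
    [0,0.05,0,0,0,0]
  ],
  "newtons": 20,
  "grip": 1
}}

```text
time: 7.75
position: [0.539, -0.1304, 0.0453]
eef_rot: [-0.464, 3.089, 0.003]
wrist_force: [-2.3, 1.7, 5.2]
width: 0.013
grip_force: 51.8
```

```bash
python3 -c "
from h import *
st()"
```

```text
t 7.75 tcp base mm [-30.78   0.96  45.26] F base [-1.72  2.33  5.15] T base [ 0.581  0.481 -0.116] tool z [ 0.0175  0.0048 -0.9998] yaw -0.0 w 0.013
```

>>> {"api": "send_rows", "payload": {
  "commands": [
    [0,0.05,0,0,-0.004,0],
    [0,0.1,0,0,-0.008,0],
    [0,0.1,0,0,-0.008,0],
    [0,0.1,0,0,-0.008,0]
  ],
  "newtons": 20,
  "grip": 0.9
}}

```text
time: 8.15
position: [0.5388, -0.1295, 0.0448]
eef_rot: [-0.463, 3.081, 0.005]
wrist_force: [-0.7, 1.5, 3.7]
width: 0.0128
grip_force: 51.6
```

```bash
python3 -c "
from h import *
st();s=robot.observe();print(s['grip_force'])"
```

```text
t 8.15 tcp base mm [-30.69   1.94  44.82] F base [-0.19  1.67  3.72] T base [ 0.452  0.167 -0.168] tool z [ 0.0252  0.0072 -0.9997] yaw 0.0 w 0.0128
51.60264730453491
```

>>> {"api": "send_rows", "payload": {
  "commands": [
    [0,0.05,0,0,-0.003,0],
    [0,0.1,0,0,-0.006,0],
    [0,0.1,0,0,-0.006,0],
    [0,0.1,0,0,-0.006,0]
  ]
}}

```text
time: 8.55
position: [0.5385, -0.1288, 0.0447]
eef_rot: [-0.462, 3.075, 0.006]
wrist_force: [0.7, -0.3, 2.7]
width: 0.0129
grip_force: 51.4
```

```bash
python3 -c "
from h import *
st()"
```

```text
t 8.55 tcp base mm [-30.78   2.64  44.65] F base [ 0.59 -0.45  2.67] T base [ 0.001 -0.13  -0.09 ] tool z [ 0.0308  0.0083 -0.9995] yaw 0.0002 w 0.0129
```

Lateral force is now about zero. The rear ball is seated in the V with the front ball on the strip at about x = 10.6 mm, pressing about 6 N. I slide forward.

>>> {"api": "send_rows", "payload": {
  "commands": [
    [-0.1,0,0.003,0,0,0],
    [-0.2,0,0.006,0,0,0],
    [-0.3,0,0.009,0,0,0],
    [-0.4,0,0.012,0,0,0],
    [-0.4,0,0.012,0,0,0]
  ]
}}

```text
time: 9.05
position: [0.5404, -0.1281, 0.0446]
eef_rot: [-0.462, 3.08, 0.005]
wrist_force: [-3.7, -2.1, 6.5]
width: 0.0126
grip_force: 52.0
```

```bash
python3 -c "
from h import *
st()"
```

```text
t 9.05 tcp base mm [-28.77   2.8   44.55] F base [-4.14 -0.88  6.53] T base [0.033 0.854 0.051] tool z [ 0.0264  0.0072 -0.9996] yaw -0.0001 w 0.0126
```

>>> {"api": "send_rows", "payload": {
  "commands": [
    [-0.1,0,-0.02,0,0,0],
    [-0.2,0,-0.03,0,0,0],
    [-0.3,0,-0.03,0,0,0],
    [-0.3,0,-0.03,0,0,0]
  ]
}}

```text
time: 9.45
position: [0.5434, -0.1271, 0.0446]
eef_rot: [-0.462, 3.08, 0.005]
wrist_force: [-3.4, -2.3, 4.4]
width: 0.0132
grip_force: 51.7
```

```bash
python3 -c "
from h import *
st()"
```

```text
t 9.45 tcp base mm [-25.63   2.85  44.6 ] F base [-3.89 -1.21  4.36] T base [-0.06   0.881  0.093] tool z [ 0.0266  0.0075 -0.9996] yaw 0.0 w 0.0132
```

>>> {"api": "send_rows", "payload": {
  "commands": [
    [-0.1,0,-0.01,0,0,0],
    [-0.2,0,-0.01,0,0,0],
    [-0.3,0,-0.01,0,0,0],
    [-0.4,0,-0.01,0,0,0],
    [-0.5,0,-0.01,0,0,0],
    [-0.6,0,-0.01,0,0,0]
  ]
}}

```text
time: 10.05
position: [0.5505, -0.1247, 0.0448]
eef_rot: [-0.462, 3.077, 0.007]
wrist_force: [-1.1, -2.5, 0.4]
width: 0.0131
grip_force: 51.1
```

```bash
python3 -c "
from h import *
st()"
```

```text
t 10.05 tcp base mm [-18.09   3.1   44.77] F base [-1.74 -2.07  0.38] T base [-0.358  0.61   0.116] tool z [ 0.0295  0.0089 -0.9995] yaw 0.0003 w 0.0131
```

>>> {"api": "send_rows", "payload": {
  "commands": [
    [-0.08,-0.03,0.03,0,0,0],
    [-0.16,-0.05,0.03,0,0,0],
    [-0.2,-0.05,0.03,0,0,0]
  ]
}}

```text
time: 10.35
position: [0.5525, -0.1242, 0.0447]
eef_rot: [-0.462, 3.076, 0.008]
wrist_force: [-1.8, -1.9, 1.3]
width: 0.0131
grip_force: 51.1
```

```bash
python3 -c "
from h import *
st()"
```

```text
t 10.35 tcp base mm [-16.09   2.93  44.71] F base [-2.25 -1.25  1.26] T base [-0.162  0.553  0.082] tool z [ 0.0295  0.0097 -0.9995] yaw 0.0003 w 0.0131
```

>>> {"api": "send_rows", "payload": {
  "commands": [
    [-0.08,0,0.01,0,0,0],
    [-0.16,0,0.01,0,0,0],
    [-0.2,0,0.01,0,0,0]
  ]
}}

```text
time: 10.65
position: [0.5544, -0.1237, 0.0446]
eef_rot: [-0.462, 3.076, 0.008]
wrist_force: [-1.2, -1.1, -0.2]
width: 0.0132
grip_force: 51.0
```

```bash
python3 -c "
from h import *
st()"
```

```text
t 10.65 tcp base mm [-14.07   2.86  44.64] F base [-1.42 -0.7  -0.22] T base [-0.051  0.477  0.053] tool z [ 0.0296  0.0095 -0.9995] yaw 0.0003 w 0.0132
```

>>> {"api": "send_rows", "payload": {
  "commands": [
    [-0.08,0,0.03,0,0,0],
    [-0.15,0,0.04,0,0,0],
    [-0.15,0,0.04,0,0,0]
  ]
}}

```text
time: 10.95
position: [0.5558, -0.1233, 0.0445]
eef_rot: [-0.462, 3.076, 0.008]
wrist_force: [-2.4, -0.4, 0.5]
width: 0.0131
grip_force: 51.1
```

```bash
python3 -c "
from h import *
st()"
```

```text
t 10.95 tcp base mm [-12.65   2.8   44.46] F base [-2.45  0.29  0.46] T base [0.097 0.664 0.063] tool z [ 0.0295  0.0093 -0.9995] yaw 0.0003 w 0.0131
```

>>> {"api": "send_rows", "payload": {
  "commands": [
    [-0.08,0,0.01,0,0,0],
    [-0.15,0,0.02,0,0,0],
    [-0.15,0,0.02,0,0,0]
  ]
}}

```text
time: 11.25
position: [0.5569, -0.123, 0.0443]
eef_rot: [-0.462, 3.077, 0.007]
wrist_force: [-3.3, -0.6, 0.6]
width: 0.0127
grip_force: 51.2
```

```bash
python3 -c "
from h import *
st()"
```

```text
t 11.25 tcp base mm [-11.45   2.77  44.27] F base [-3.29  0.41  0.65] T base [0.177 0.97  0.048] tool z [ 0.0289  0.009  -0.9995] yaw 0.0002 w 0.0127
```

Height is falling and the x force is rising, so the front ball is entering the cone at about x = 29–30 mm. I level the pitch while pressing lightly.

>>> {"api": "send_rows", "payload": {
  "commands": [
    [-0.03,0,0.02,0,0.006,0],
    [-0.05,0,0.05,0,0.012,0],
    [-0.05,0,0.05,0,0.012,0]
  ]
}}

```text
time: 11.55
position: [0.5581, -0.1227, 0.0439]
eef_rot: [-0.464, 3.088, 0.005]
wrist_force: [-2.3, -0.1, 1.7]
width: 0.0132
grip_force: 51.2
```

```bash
python3 -c "
from h import *
st()"
```

```text
t 11.55 tcp base mm [-10.23   2.71  43.9 ] F base [-2.2   0.59  1.7 ] T base [ 0.308  0.749 -0.037] tool z [ 0.0185  0.0058 -0.9998] yaw 0.0004 w 0.0132
```

>>> {"api": "send_rows", "payload": {
  "commands": [
    [-0.03,0,0.02,0,0.005,0],
    [-0.05,0,0.03,0,0.01,0],
    [-0.05,0,0.03,0,0.01,0]
  ]
}}

```text
time: 11.85
position: [0.5587, -0.1225, 0.0436]
eef_rot: [-0.466, 3.097, 0.002]
wrist_force: [-1.2, 0.8, 0.1]
width: 0.0128
grip_force: 51.1
```

```bash
python3 -c "
from h import *
st()"
```

```text
t 11.85 tcp base mm [-9.65  2.7  43.62] F base [-0.95  1.12  0.11] T base [ 0.255  0.463 -0.038] tool z [ 0.0092  0.0029 -1.    ] yaw 0.0004 w 0.0128
```

>>> {"api": "send_rows", "payload": {
  "commands": [
    [-0.02,0,0.03,0,0.005,0],
    [-0.02,0,0.06,0,0.009,0],
    [-0.02,0,0.06,0,0.009,0]
  ]
}}

```text
time: 12.15
position: [0.5589, -0.1225, 0.0436]
eef_rot: [-0.467, 3.106, -0.0]
wrist_force: [-2.0, 2.4, 3.5]
width: 0.013
grip_force: 51.4
```

```bash
python3 -c "
from h import *
st()"
```

```text
t 12.15 tcp base mm [-9.42  2.64 43.57] F base [-1.21  2.88  3.49] T base [0.512 0.398 0.009] tool z [ 9.e-04  1.e-04 -1.e+00] yaw 0.0006 w 0.013
```

>>> {"api": "send_rows", "payload": {
  "commands": [
    [-0.03,0.04,0.03,0,0,0],
    [-0.06,0.07,0.04,0,0,0],
    [-0.06,0.07,0.04,0,0,0]
  ]
}}

```text
time: 12.45
position: [0.5589, -0.1225, 0.0435]
eef_rot: [-0.466, 3.106, -0.003]
wrist_force: [-4.1, -0.4, 4.9]
width: 0.0131
grip_force: 51.8
```

```bash
python3 -c "
from h import *
st()"
```

```text
t 12.45 tcp base mm [-9.4   2.68 43.53] F base [-4.03  0.84  4.95] T base [0.352 0.715 0.025] tool z [ 5.0e-04 -1.6e-03 -1.0e+00] yaw -0.0 w 0.0131
```

>>> {"api": "send_rows", "payload": {
  "commands": [
    [0.05,0,0.01,0,0,0],
    [0.1,-0.02,0.02,0,0,0],
    [0.1,-0.02,0.02,0,0,0]
  ]
}}

```text
time: 12.75
position: [0.5589, -0.1225, 0.0435]
eef_rot: [-0.466, 3.104, -0.001]
wrist_force: [-1.9, 1.4, 6.3]
width: 0.0132
grip_force: 51.7
```

```bash
python3 -c "
from h import *
st()"
```

```text
t 12.75 tcp base mm [-9.46  2.69 43.5 ] F base [-1.37  1.86  6.32] T base [0.405 0.353 0.025] tool z [ 2.5e-03 -4.0e-04 -1.0e+00] yaw 0.0003 w 0.0132
```

Pressing with about 10 N and moving ±1 mm in x gives no motion, and the height is as expected for home. I let go.

>>> {"api": "send_rows", "payload": {
  "commands": [
    [0.02,0.02,-0.04,0,0,0],
    [0.02,0.02,-0.04,0,0,0],
    [0.02,0.02,-0.04,0,0,0],
    [0.02,0.02,-0.04,0,0,0],
    [0.02,0.02,-0.04,0,0,0],
    [0.02,0.02,-0.04,0,0,0]
  ],
  "grip": 0.5
}}

```text
time: 13.35
position: [0.5577, -0.1223, 0.0427]
eef_rot: [-0.467, 3.107, -0.0]
wrist_force: [0.2, -1.0, -0.6]
width: 0.0427
grip_force: 0.0
```

>>> {"api": "send_rows", "payload": {
  "commands": [
    [0,0,-1,0,0,0],
    [0,0,-3,0,0,0],
    [0,0,-6,0,0,0],
    [0,0,-8,0,0,0],
    [3,0,-10,0,0,0],
    [8,0,-11,0,0,0],
    [13,0,-12,0,0,0],
    [18,0,-12,0,0,0]
  ]
}}

```text
time: 14.15
position: [0.3871, -0.1755, 0.1655]
eef_rot: [-0.468, 3.103, -0.006]
wrist_force: [-0.2, -1.8, 0.2]
width: 0.0425
grip_force: 0.0
```

>>> {"api": "send_rows", "payload": {
  "commands": [
    [5,0,0,0,0,0],
    [9,0,0,0,0,0],
    [9,0,0,0,0,0]
  ]
}}

```text
time: 14.45
position: [0.2981, -0.202, 0.1637]
eef_rot: [0.458, -3.107, 0.003]
wrist_force: [0.6, 0.5, -0.1]
width: 0.043
grip_force: 0.0
```

```bash
python3 - <<'E'
from h import *
st()
c=grab('top');W=cloud(c); d=grab('side')
a=c['color'][110:230,240:360,::-1]; b=d['color'][190:260,215:315,::-1]
cv2.imwrite('pics/crop6.png',np.hstack([cv2.resize(a,(400,400),interpolation=cv2.INTER_CUBIC),cv2.resize(b,(400,400),interpolation=cv2.INTER_CUBIC)]))
P=W[110:230,240:360].reshape(-1,3); q=np.c_[(P[:,:2]-B0)@BX*1e3,(P[:,:2]-B0)@BY*1e3,P[:,2]*1e3]
m=(q[:,2]>33)&(q[:,2]<44)&(abs(q[:,0])<90)&(abs(q[:,1])<60); p=q[m]
A=np.c_[p[:,:2],np.ones(len(p))]; f=np.linalg.lstsq(A,p[:,2],rcond=None)[0]
r=cv2.minAreaRect(p[:,:2].astype(np.float32)); print('plate plane',f,len(p),'rect',r,'mean z',p[:,2].mean())
b=q[(q[:,2]>60)&(q[:,2]<75)&(abs(q[:,0])<90)&(abs(q[:,1])<60)]; print('bar',b.mean(0),len(b))
E
```

```text
t 14.45 tcp base mm [-282.03    3.3   163.74] F base [ 0.7   0.33 -0.13] T base [ 0.063 -0.089 -0.003] tool z [-3.0e-04 -2.1e-03 -1.0e+00] yaw -0.0055 w 0.043
plate plane [ 3.77660342e-03 -1.45758761e-03  3.92280849e+01] 1030 rect ((-9.857658386230469, -5.226345062255859), (111.62809753417969, 79.99679565429688), 0.14025898277759552) mean z 39.18309793223494
bar [-9.97537325  0.28764955 67.84124266] 153
```

View pics/crop6.png

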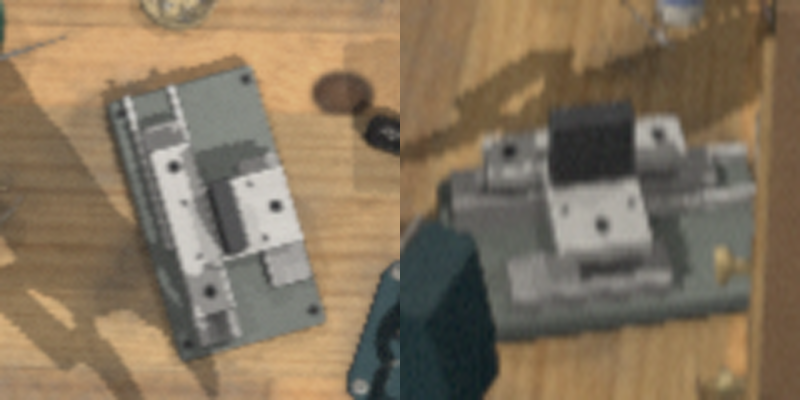

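The picture shows the stage on its three seats, in line with groove and strip. I check the residual slope against the slab's own plane.

```bash
python3 - <<'E'
from h import *
c=dict(np.load('top.npz')); c={k:(v if v.ndim else float(v)) for k,v in c.items()}
P=cloud(c)[110:230,240:360].reshape(-1,3); q=np.c_[(P[:,:2]-B0)@BX*1e3,(P[:,:2]-B0)@BY*1e3,P[:,2]*1e3]
def fit(n,m):
    p=q[m]
    for _ in range(3):
        A=np.c_[p[:,:2],np.ones(len(p))]; f=np.linalg.lstsq(A,p[:,2],rcond=None)[0]; e=p[:,2]-A@f; s=e.std(); p=p[abs(e)<2.5*s]
    C=np.linalg.inv(A.T@A)**.5 if 0 else np.sqrt(np.diag(np.linalg.inv(A.T@A)))*s
    print(n,f,'sd',C,len(p))
i=(abs(q[:,0])<86)&(abs(q[:,1])<46)
fit('slab',i&(abs(q[:,2]-12)<3))
fit('crossbar',(abs(q[:,0]+10)<53)&(abs(q[:,1]-22)<10)&(abs(q[:,2]-39)<4))
fit('stem',(abs(q[:,0]+10)<22)&(abs(q[:,1]+27)<16)&(abs(q[:,2]-39)<4))
fit('bench',(~((abs(q[:,0])<100)&(abs(q[:,1])<62)))&(abs(q[:,2])<4))
E
```

```text
slab [ 1.61400937e-04 -1.72691691e-03  1.26452261e+01] sd [0.00066833 0.00141691 0.04008846] 1281
crossbar [1.97186052e-03 9.50650529e-03 3.91956400e+01] sd [0.00263822 0.01390505 0.31868939] 442
stem [-1.30081927e-02 -5.53071645e-03  3.88745658e+01] sd [0.007446   0.01042541 0.30544417] 292
bench [ 0.00039893 -0.0009604   0.10328804] sd [0.00022889 0.00020541 0.01996142] 8464
```

The plate's slope agrees with the slab to within noise, which puts the front ball about 0.2–0.3 mm above home (1.2 mm allowed). I hand it in.

```bash
python3 -c "
from bench import robot
print(robot.finish_job())"
```

```text
the job is handed in; nothing more can be done
None
```

The stage top is back on its base and let go: the front ball dropped into the cone at about x = 32 mm, it measures fully home on all three balls to within camera noise, and I handed the job in at about 14.5 s; no verdict came back.

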